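# Put the seal-bench caliper back in its foam drawer

## Task

Put the digital caliper back in its cut-out in the foam of the open bench drawer, the right way round, and press it down until it lies flat and fully home, level with the foam. Then push the drawer in all the way to its stop. Leave the other things on the bench where they are.

Things in the scene. Friction and masses are not known exactly. Their poses are not given: they have to be found in the camera images.
- caliper_mid (a point): Digital caliper, jaws shut, face up, 150 g. Point: centre of its black slider housing, 58 x 30 x 14 mm (x, y, z), 7 mm above its underside; grasp here across y (sides free for |x| < 18 mm). Axes: x along the steel beam to the jaw end, y to the short jaws, z up. It starts on the bench with the bare beam end to the left (world +y).
- caliper_under (a point): Centre of the housing's underside (same axes as caliper_mid). From here the steel beam (16 mm wide, 4 mm thick, underside 2 mm higher than this) runs to x = -128 mm (bare end) and x = +52 mm (jaw end). The jaws, as thick as the beam, fill x = +29 to +52 mm: the long ones reach to y = -50 mm, the short ones to y = +24 mm. On the bench this point is at table height.
- pocket (a point): Where caliper_mid lies when the caliper is fully home in the foam; axes as those of the seated caliper. The pocket shows blue in dark foam, 14 mm deep, hard-floored, 2 mm clearance all round. Beside the housing, on both sides, are finger cut-outs: |y| = 17 to 42 mm, |x| < 20 mm, 20 mm deep. Behind it, pliers lie in their own cut-out. It moves with the drawer.
- pocket_top (a point): The foam's top surface above pocket's point: level with the top of the seated housing (7 mm above pocket). Springy foam lips grip the beam and the jaw tips: by its own weight the caliper stays about 4 to 7 mm proud; pressing on the housing takes 10 to 18 N down to the hard floor, and it may rock before it lies flat. The cabinet's front rail clears the foam by only 5 mm.
- drawer (a joint): How far the foam-lined drawer is open, m: 0 = shut against its hidden stop, 0.19 at most; starts about 0.175 open. No catch: about 3 N of friction (more when fast: 12 N per m/s), stays where it is left.
- drawer_front (a point): Middle of the outer edge of the black pull lip along the top of the drawer's grey front. Lip: 240 mm wide, 10 mm high (point half-way up), stands 14 mm out from the front panel (50 mm high, top level with the lip). Axes: x the way the drawer closes (away from the robot), y to the left, z up. The lip's top is 14 mm above the foam; the white cabinet is 128 mm high.
- grease_jar: White-capped jar, 58 mm across, 52 mm high, on the mat near the caliper (either nearer or farther than it); origin under its centre. Leave alone.
- bin_red: Clear bin with red rings, 150 x 110 x 70 mm, on the left; origin under its centre. Leave alone.
- bin_black: Clear bin with black rings, 150 x 110 x 70 mm, on the right; origin under its centre. Leave alone.
- sizing_cone: Upright aluminium ring-sizing cone, 84 mm across its foot, 172 mm high, to the left of the cabinet; origin under its foot. Leave alone.
- seal_pick: Red-handled seal pick, 160 mm long, 16 mm thick, lying on the right near the robot; origin under its middle. Leave alone.
Mind the look-alikes: they are no part of the job. What is meant by the part that bears caliper_mid is not green, and is the smaller of those in its own colour.

How it is judged:
On the way:
1. the caliper is fully home in its foam pocket while the drawer is still open (horizontal distance between caliper_mid and pocket below 0.005 m and z of caliper_mid in the frame of pocket below 0.003 m and angle between the x axis of caliper_mid and the x axis of pocket, either way round below 0.05 rad and angle between caliper_mid's own z axis and vertical below 0.05 rad and value of joint drawer above 0.05 m), for 0.2 s.
At the end, for the whole second after the job is handed in: The caliper lies in its pocket within 5 mm sideways, less than 3 mm proud of fully home, flat and in line within 0.05 rad, and the drawer is within 4 mm of its stop; the caliper was home before the drawer was pushed in (horizontal distance between caliper_mid and pocket below 0.005 m and z of caliper_mid in the frame of pocket between -0.003 and 0.003 m and angle between the x axis of caliper_mid and the x axis of pocket, either way round below 0.05 rad and angle between caliper_mid's own z axis and vertical below 0.05 rad and value of joint drawer below 0.004 m); the robot touches nothing.
It fails at once if another thing on the bench is moved by more than 30 mm or the cone is tipped (distance of any of grease_jar, bin_red, bin_black, sizing_cone, seal_pick from where it was at the start of the episode above 0.03 m or angle between sizing_cone's own z axis and vertical above 0.3 rad).
It also fails if it takes over 48 s, if anything falls off the work surface, if the arm or the gripper's body presses on something with over 40 N, if the wrist force passes 120 N, or if a joint passes its speed limit or range.

## Robot

A 7-joint arm with a two-finger parallel gripper is mounted at the origin on the work surface. World frame = base frame: x ahead of the robot, y to its left, z up, the work surface at z = 0. Lengths are in m, angles in rad, forces in N, time in s.
With the tool pointing down it reaches from about 0.4 to 0.85 m from the base axis. Payload 10.4 kg.
Tool frame: the origin (TCP) lies at the very end of the fingers, on their centre line; the grasp point (between the pads) lies 19 mm behind it; z points along the fingers, y is the direction in which the jaws open and shut (so a half turn about z gives the same grasp; the last joint's range is limited). The gripper opens to 87 mm and grips with 3 to 60 N. Pads are 19 mm wide; open, the fingers measure 117 mm over their backs; the gripper's body (75 mm by 190 mm) begins 51 mm behind the grasp point.
Start: joints at [1.157, 0.332, -0.065, 1.46, 0.022, 1.35, -0.088], TCP at [0.238, -0.578, 0.223] pointing down, gripper open.
Joint ranges: [-2.6, 2.6], [-0.5, 2.12], [-1.47, 1.34], [0.16, 2.42], [-1.27, 4.41], [0.06, 2.06], [-2.6, 2.6]. Speed limits (rad/s): [2.22, 2.22, 2.79, 2.79, 3.14, 3.14, 3.14].

## Interface

Orientations are given as a unit quaternion [x, y, z, w].
In Python, from bench import r, eyes, job gives the robot as it stands. The module is installed in compiled form; this text tells all that it offers.
- The arm moves only by the tool play_rows, never from a script. Its argument "motion" is a list of rows, each a list of 7 numbers: the shift along the tool's x, y, z as a fraction of full scale, then the turn, a rotation vector about the tool's x, y, z as a fraction of full scale, then the opening in per cent of the stroke, from 0 (shut) to 100 (fully open). A call has 1 to 5 rows; each row is the pose to reach, as a shift and turn from the pose commanded when the call began, along the tool's axes at that moment; what a row does not reach only later rows make up. Full scale, the value 1, is 0.2 m for a shift and 90 degrees for a turn. A row lasts 1/8 s, in which the tool goes at most 62.5 mm and 10.7 degrees, less where a joint would pass 70% of its speed; a pose out of reach is approached as far as the arm can. A call with a number of a shift or a turn outside -1 to 1 is refused whole. A call with a gripper value outside its range is refused whole. The fingers move at their own pace and stop on an object; "squeeze" is the grip in N (left out, the last holds). Time passes only in rows, so rows that repeat a pose let the fingers close. It gives the time, the measured TCP pose, the force and the opening at its end, in the units of the state.
- r.read_state(): the state, without advancing time (a new reading comes with each control period).
- eyes.camera(name): name is "scene" or "top" or "wrist"; returns a dict with "image" (480x640x3 uint8, red, green, blue), "mtx" (3x3 intrinsics, pixels), "R" (3x3) and "t" (3): a world point X has camera coordinates R X + t. Camera axes: x right, y down, z forward; pixel columns grow to the right and rows downward; lengths in m; the calibration is good to about 2 mm. A picture is of the moment at which its call begins. There is no depth.
- job.close_job(): hands the job in, once; it reports no verdict.
Trained networks look in a picture, given as the dict that the camera call returned (one of the last four; its "shot" number tells which), for a name from the list of things; names that differ only in an ending like _2 or _b are one class to them, and where a whole thing is asked for, a point or a joint stands for the part that bears it (a point fixed in the world has none). Each returns a list of dicts, best first, with "p" (0 to 1); they miss things now and then, are a little off and sometimes report something else, mostly with a low value. They report only what shows in the picture. A call takes as long as a camera call. They do not tell look-alikes from the thing itself.
- eyes.regions_of(picture, label): "region" (480x640 bool, what is visible of it) and "xy" ([column, row] in pixels, amid what is visible of it).
- eyes.landmark_of(picture, label): "xy" ([column, row] in pixels: a listed point, or the origin of a listed thing).
The state is a dict: "time": time; "joint_positions": joint angles; "joint_vel": joint speeds; "joint_torque": joint torques, N m; "ee_pos": TCP position; "eef_rot": TCP orientation; "ft_force": force on the tool from outside, world axes, zero at the start; "torque": the same for the moment, N m; "width": finger opening in m.
Only numpy, scipy, OpenCV 4.12 (cv2) and the standard library are available. Lean on these libraries where they do the work, as an engineer would, in place of code of your own. Each camera call takes 0.05 s, during which the arm holds its last target. There are 200 camera calls.

## Working session

There is one attempt and no reset: what is moved stays moved. The work goes in short steps, Python scripts to look and compute and a tool call to move; the robot and the scene stay as the last step left them, time stands still between calls to the robot, and variables do not carry over. Pictures are saved under pics/ and viewed, about 8 in all and at most 12, crops included, and the job is handed in when it is done.

Besides the shell and the picture viewer there is one more tool, called by a JSON object that holds its "fn" and its "kwargs". play_rows: Moves the arm, as the interface text tells. Shift numbers are shares of 0.2 m and turn numbers shares of 90 degrees, none past 1 either way. Its arguments: {"type":"object","properties":{"motion":{"type":"array","items":{"type":"array","items":{"type":"number"}}},"squeeze":{"type":"number"}},"required":["motion"]}

```bash
mkdir -p pics
cat > h.py <<'E'
import numpy as np, cv2
from scipy.spatial.transform import Rotation as Rot
from bench import r, eyes, job
def save(p,name,crop=None,scale=1):
    im=p["image"][:,:,::-1]
    if crop: a,b,c,d=crop; im=im[b:d,a:c]
    cv2.imwrite("pics/"+name,cv2.resize(im,None,fx=scale,fy=scale,interpolation=cv2.INTER_CUBIC))
def ray(p,xy,z):
    d=p["R"].T@np.linalg.inv(p["mtx"])@np.array([xy[0],xy[1],1.]); c=-p["R"].T@p["t"]
    return c+d*(z-c[2])/d[2]
def proj(p,X):
    q=p["mtx"]@(p["R"]@np.array(X)+p["t"]); return q[:2]/q[2]
def tri(pts):
    A=[];b=[]
    for p,xy in pts:
        d=p["R"].T@np.linalg.inv(p["mtx"])@np.array([xy[0],xy[1],1.]);d/=np.linalg.norm(d);c=-p["R"].T@p["t"]
        M=np.eye(3)-np.outer(d,d);A.append(M);b.append(M@c)
    return np.linalg.lstsq(np.vstack(A),np.hstack(b),rcond=None)[0]
def delta(pos,yaw_x=None):
    "shift/turn in tool units to go to pos with tool pointing down, tool x axis at world angle yaw_x"
    s=r.read_state();R0=Rot.from_quat(s["eef_rot"])
    sh=R0.inv().apply(np.array(pos)-s["ee_pos"])/0.2
    if yaw_x is None: tn=np.zeros(3)
    else:
        c,k=np.cos(yaw_x),np.sin(yaw_x)
        Rt=Rot.from_matrix(np.array([[c,k,0],[k,-c,0],[0,0,-1]]))
        tn=(R0.inv()*Rt).as_rotvec()/(np.pi/2)
    return np.round(sh,4),np.round(tn,4)
E
python3 - <<'E'
from h import *
for n in ["scene","top"]:
    p=eyes.camera(n); save(p,n+"0.png")
    print(n,"cam",-p["R"].T@p["t"])
    for l in ["caliper_mid","caliper_under","pocket","pocket_top","drawer_front","grease_jar","seal_pick","sizing_cone"]:
        print(l,[(np.round(d["xy"]),round(d["p"],2)) for d in eyes.landmark_of(p,l)[:5]])
    print("reg",[(np.round(d["xy"]),round(d["p"],2),d["region"].sum()) for d in eyes.regions_of(p,"caliper_mid")[:6]])
s=r.read_state();print(s["ee_pos"],s["eef_rot"],Rot.from_quat(s["eef_rot"]).as_matrix().round(3),s["ft_force"])
E
```

```text
scene cam [0.87873634 0.44980135 1.01770178]
caliper_mid [(array([399., 303.]), 0.88), (array([490., 266.]), 0.6)]
caliper_under [(array([491., 273.]), 0.96), (array([396., 305.]), 0.8), (array([272., 207.]), 0.71), (array([313., 194.]), 0.39)]
pocket [(array([272., 208.]), 0.85)]
pocket_top [(array([272., 209.]), 0.65)]
drawer_front [(array([309., 195.]), 0.71)]
grease_jar [(array([358., 366.]), 0.83)]
seal_pick [(array([287., 143.]), 0.5)]
sizing_cone [(array([201., 166.]), 0.66), (array([238., 124.]), 0.59)]
reg [(array([352., 226.]), 0.68, np.int64(176)), (array([404., 307.]), 0.55, np.int64(886))]
top cam [ 0.36053628 -0.00512388  1.20908394]
caliper_mid [(array([227., 258.]), 0.82), (array([192., 356.]), 0.79)]
caliper_under [(array([229., 255.]), 0.86), (array([192., 358.]), 0.71)]
pocket [(array([379., 219.]), 0.77)]
pocket_top [(array([382., 219.]), 0.91)]
drawer_front [(array([368., 257.]), 0.57)]
grease_jar [(array([216., 194.]), 0.91)]
seal_pick [(array([462., 304.]), 0.51)]
sizing_cone [(array([495., 212.]), 0.85)]
reg [(array([196., 360.]), 0.71, np.int64(786)), (array([227., 256.]), 0.7, np.int64(820)), (array([324., 277.]), 0.55, np.int64(350))]
[ 0.23811604 -0.57788193  0.22258709] [9.80972087e-01 1.94148811e-01 3.10734186e-05 4.45624387e-05] [[ 0.925  0.381  0.   ]
 [ 0.381 -0.925 -0.   ]
 [ 0.     0.    -1.   ]] [-0.5141086   0.40108649 -0.01792632]
```

View pics/scene0.png

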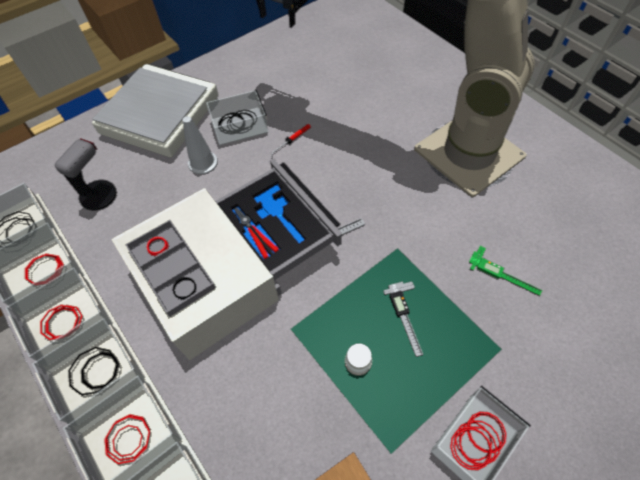

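View pics/top0.png

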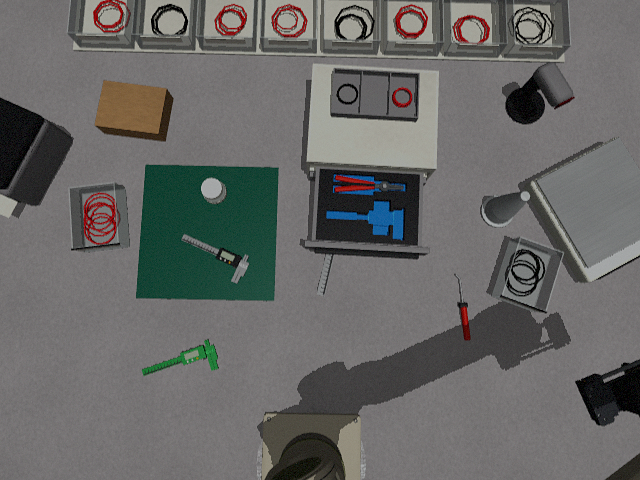

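The robot base is at the bottom of the top view. These could be taken for the caliper:
- Green caliper: top (192,358), scene (491,270).
- Grey/black caliper on the mat: top (227,258), scene (400,303).
- Steel strip by the drawer: top (325,273), scene (350,228). It may be the beam of a larger grey caliper or just a rule.

I rule out the green one. Next I'll measure the mat caliper's size and take a close crop.

Run:
```python
from h import *
p=eyes.camera("top"); q=eyes.camera("scene")
a=cv2.resize(p["image"][160:310,140:440,::-1],(800,400),interpolation=cv2.INTER_CUBIC)
cv2.imwrite("pics/crop1.png",a)
g=lambda l,pic:[d["xy"] for d in eyes.landmark_of(pic,l)]
for n,xy in dict(bare=(183,237),jawend=(243,268),mid=(227,257),rule_a=(322,292),rule_b=(330,256)).items(): print(n,ray(p,xy,0.007).round(4))
print("tri cal",tri([(p,(227,258)),(q,(399,303))]))
print("pocket",tri([(p,(379,219)),(q,(272,208))]), "front",tri([(p,(368,257)),(q,(309,195))]))
for n,z in [("grease_jar",0),("seal_pick",0),("sizing_cone",0)]: print(n,[ray(p,x,z).round(3) for x in g(n,p)])
for l in ["caliper_mid","pocket_top"]: print([(d["region"].sum(),d["p"]) for d in eyes.regions_of(p,l)])
for d in eyes.regions_of(p,"caliper_mid"):
    ys,xs=np.nonzero(d["region"]); print(xs.min(),xs.max(),ys.min(),ys.max(),cv2.minAreaRect(np.stack([xs,ys],1).astype(np.float32)))
```

```text
bare [0.5327 0.3302 0.007 ]
jawend [0.4585 0.1779 0.007 ]
mid [0.485  0.2186 0.007 ]
rule_a [ 0.4035 -0.0184  0.007 ]
rule_b [ 0.4929 -0.0365  0.007 ]
tri cal [0.48378003 0.21663679 0.00803033]
pocket [ 0.57834207 -0.1516155   0.07576959] front [ 0.48527199 -0.12432256  0.07932095]
grease_jar [array([0.648, 0.26 , 0.   ])]
seal_pick [array([ 0.377, -0.367,  0.   ])]
sizing_cone [array([ 0.614, -0.458,  0.   ]), array([ 0.497, -0.134,  0.   ])]
[(np.int64(715), 0.87), (np.int64(901), 0.63), (np.int64(315), 0.61)]
[(np.int64(9714), 0.8)]
182 247 235 283 ((217.56802368164062, 250.15713500976562), (71.1492919921875, 28.91301727294922), 40.0302619934082)
142 218 340 375 ((179.27987670898438, 357.298095703125), (31.37142562866211, 76.22503662109375), 86.47854614257812)
318 332 255 295 ((325.0588684082031, 274.7647399902344), (8.246211051940918, 40.74597930908203), 14.03624439239502)
```

View pics/crop1.png

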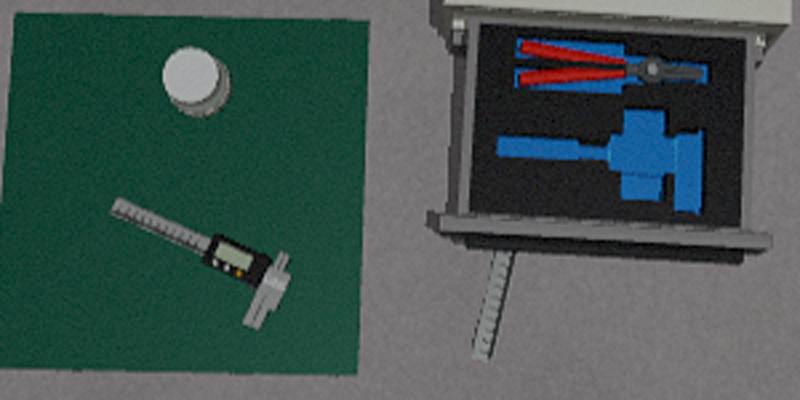

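The mat caliper at top (227,257) is the target. It is not green, it measures about 180 mm overall, and its black housing and short jaws point up and right in the crop. The strip under the drawer at top (325,275) is about 23 mm wide against 16 mm, so it belongs to a larger grey one. The pocket is at about (383,218), with its beam end to the left, the same way round as the caliper. I'm starting the approach.

{"fn": "play_rows", "kwargs": {"motion": [[0.975,-0.505,-0.235,0,0,-0.467,100],[0.975,-0.505,-0.235,0,0,-0.467,100],[0.975,-0.505,-0.235,0,0,-0.467,100],[0.975,-0.505,-0.235,0,0,-0.467,100],[0.975,-0.505,-0.235,0,0,-0.467,100]], "squeeze": 40}}

```text
time: 2.02
ee_pos: [0.3827, -0.4077, 0.2706]
eef_rot: [0.844, 0.536, 0.001, 0.001]
ft_force: [-0.3, -0.1, 0.6]
width: 0.0872
```

Run:
```python
from h import *
print(delta([0.484,0.2175,0.26],np.radians(64)), r.read_state()["joint_positions"], r.read_state()["time"])
```

```text
(array([ 3.0446, -0.8707,  0.0521]), array([ 0.0013, -0.0002,  0.0093])) [ 0.98091086  0.17887398 -0.28019388  1.55459917  0.04905339  1.41320363
  0.25812728] 2.025
```

{"fn": "play_rows", "kwargs": {"motion": [[1.0,0.1,0,0,0,0,100],[1.0,0.1,0,0,0,0,100],[1.0,0.1,0,0,0,0,100],[1.0,0.1,0,0,0,0,100]]}}

```text
time: 2.52
ee_pos: [0.486, -0.235, 0.2696]
eef_rot: [0.845, 0.535, 0.0, -0.0]
ft_force: [-0.3, -0.7, 0.1]
width: 0.087
```

{"fn": "play_rows", "kwargs": {"motion": [[0.4,0.1,0,0,0,0,100],[0.4,0.1,0,0,0,0,100],[0.4,0.1,0,0,0,0,100]]}}

```text
time: 2.9
ee_pos: [0.5371, -0.175, 0.2691]
eef_rot: [0.846, 0.533, -0.0, -0.0]
ft_force: [-0.0, -1.5, 1.1]
width: 0.0872
```

Run:
```python
from h import *
p=eyes.camera("wrist"); save(p,"w1.png"); s=r.read_state()
print(s["ee_pos"],"cam",-p["R"].T@p["t"],p["R"].round(3)); np.savez("w1.npz",**{k:p[k] for k in("image","mtx","R","t")})
for l in ["pocket","pocket_top","drawer_front"]: print(l,[(np.round(d["xy"]),round(d["p"],2)) for d in eyes.landmark_of(p,l)[:5]])
for z in (.07,.083): print(proj(p,[.578,-.1516,z]))
```

```text
[ 0.53642284 -0.17643655  0.26912333] cam [ 0.56620696 -0.11219874  0.43015029] [[ 0.902 -0.432 -0.   ]
 [-0.418 -0.871  0.257]
 [-0.112 -0.232 -0.966]]
pocket [(array([357., 173.]), 0.63)]
pocket_top [(array([363., 172.]), 0.79), (array([278., 394.]), 0.22)]
drawer_front [(array([233., 187.]), 0.6)]
[356.50332142 169.05533504]
[357.66338095 170.37630491]
```

View pics/w1.png

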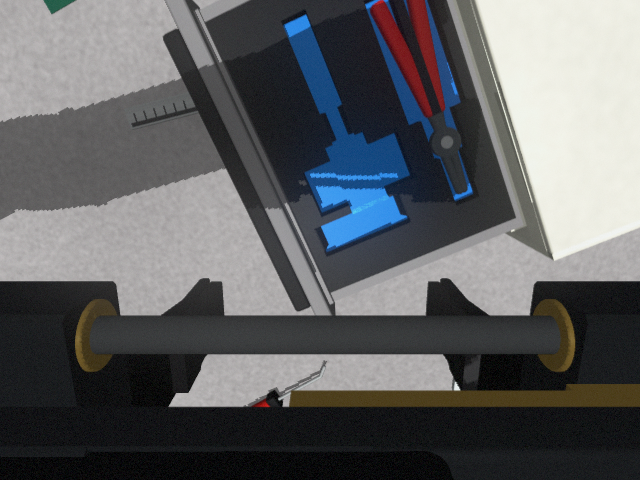

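The wrist view shows the blue pocket clearly: bare end at (297,25), housing at about (360,160), jaw block at (365,225). The pliers lie behind it and the lip runs from (170,40) to (310,305). I'll fit the pocket outline to the blue masks for an exact pose, then go on to the caliper.

```bash
cat > fit.py <<'E'
from h import *
from scipy.optimize import minimize
def rect(a,b,c,d): return np.array([[a,c],[b,c],[b,d],[a,d]],float)/1000
POCK=[(rect(-31,31,-17,17),14),(rect(-20,20,-42,42),20),(rect(-130,-29,-10,10),12),(rect(27,54,-52,26),12)]
def draw(p,polys,x,y,z,yaw,depth=True):
    c,s=np.cos(yaw),np.sin(yaw); out=np.zeros((480,640),np.uint8)
    def layer(P,zz):
        m=np.zeros((480,640),np.uint8)
        W=[proj(p,[x+c*u-s*v,y+s*u+c*v,zz]) for u,v in P]
        cv2.fillPoly(m,[np.round(np.array(W)*16).astype(np.int32)],1,shift=4); return m
    top=np.zeros_like(out);bot=np.zeros_like(out)
    for P,d in polys:
        top|=layer(P,z); bot|=layer(P,z-d/1000) 
    return top&bot if depth else top
def iou(a,b): return (a&b).sum()/max(1,(a|b).sum())
def blue(im,roi):
    h=cv2.cvtColor(im,cv2.COLOR_RGB2HSV); m=cv2.inRange(h,(95,130,40),(125,255,255))//255
    n,l,st,ce=cv2.connectedComponentsWithStats(m); 
    return (l==l[roi[1],roi[0]]).astype(np.uint8)
def best(f,x0,steps):
    S=np.vstack([x0]+[x0+np.eye(len(x0))[i]*steps[i] for i in range(len(x0))])
    for _ in range(3):
        o=minimize(f,x0,method="Nelder-Mead",options=dict(initial_simplex=S,xatol=1e-5,fatol=1e-5,maxiter=400))
        x0=o.x; S=np.vstack([x0]+[x0+np.eye(len(x0))[i]*steps[i]*.5 for i in range(len(x0))])
    return o
E
python3 - <<'E'
from fit import *
w=dict(np.load("w1.npz")); t=eyes.camera("top"); s=eyes.camera("scene")
B=[(w,blue(w["image"],(360,150))),(t,blue(t["image"],(380,218))),(s,blue(s["image"],(272,200)))]
print([b.sum() for _,b in B])
for z in (.066,.07,.074,.078,.082,.086):
    r_=[]
    for W in ([1,0,0],[1,1,1]):
        f=lambda v:-sum(k*iou(b,draw(p,POCK,v[0],v[1],z,v[2])) for k,(p,b) in zip(W,B) if k)
        o=best(f,np.array([.578,-.1516,-1.63]),[.01,.01,.05]); r_.append((o.x.round(4),round(o.fun,3)))
    print(z,r_)
E
```

```text
[np.uint64(11729), np.uint64(895), np.uint64(993)]
0.066 [(array([ 0.5781, -0.1593, -1.5976]), np.float64(-0.799)), (array([ 0.5776, -0.1603, -1.5991]), np.float64(-1.882))]
0.07 [(array([ 0.5784, -0.1586, -1.5929]), np.float64(-0.815)), (array([ 0.5766, -0.1614, -1.623 ]), np.float64(-1.971))]
0.074 [(array([ 0.5785, -0.1586, -1.5952]), np.float64(-0.825)), (array([ 0.5766, -0.1598, -1.6079]), np.float64(-2.051))]
0.078 [(array([ 0.5771, -0.1566, -1.6071]), np.float64(-0.842)), (array([ 0.5784, -0.158 , -1.5989]), np.float64(-2.165))]
0.082 [(array([ 0.5775, -0.1561, -1.5986]), np.float64(-0.853)), (array([ 0.5792, -0.155 , -1.5888]), np.float64(-2.231))]
0.086 [(array([ 0.5773, -0.155 , -1.6034]), np.float64(-0.87)), (array([ 0.5796, -0.1557, -1.5921]), np.float64(-2.334))]
```

{"fn": "play_rows", "kwargs": {"motion": [[1.0,-0.5,0,0,0,0,100],[1.0,-0.5,0,0,0,0,100],[1.0,-0.5,0,0,0,0,100],[1.0,-0.5,0,0,0,0,100]]}}

```text
time: 3.7
ee_pos: [0.5325, 0.0515, 0.27]
eef_rot: [0.845, 0.534, 0.0, 0.0]
ft_force: [0.1, -0.3, -0.0]
width: 0.0871
```

{"fn": "play_rows", "kwargs": {"motion": [[0.7,-0.6,0.2,0,0,0,100],[0.7,-0.6,0.2,0,0,0,100],[0.7,-0.6,0.2,0,0,0,100],[0.7,-0.6,0.2,0,0,0,100]]}}

```text
time: 4.2
ee_pos: [0.4827, 0.2311, 0.229]
eef_rot: [0.844, 0.536, -0.0, -0.001]
ft_force: [0.1, 0.0, 0.8]
width: 0.0872
```

Run:
```python
from fit import *
for n in ["wrist","top","scene"]:
    p=eyes.camera(n); np.savez(n+"2.npz",**{k:p[k] for k in("image","mtx","R","t")})
    if n=="wrist":
        save(p,"w2.png"); print([(np.round(d["xy"]),round(d["p"],2)) for d in eyes.landmark_of(p,"caliper_mid")],r.read_state()["ee_pos"])
w=dict(np.load("w1.npz"));t=dict(np.load("top2.npz"));s=dict(np.load("scene2.npz"))
B=[(w,blue(w["image"],(360,150))),(t,blue(t["image"],(380,218))),(s,blue(s["image"],(272,200)))]
for W in ([1,0,0],[1,1,1]):
  for z in (.09,.094,.098,.102):
    f=lambda v:-sum(k*iou(b,draw(p,POCK,v[0],v[1],z,v[2])) for k,(p,b) in zip(W,B) if k)
    o=best(f,np.array([.578,-.1516,-1.6]),[.01,.01,.05]); print(W,z,o.x.round(4),round(o.fun,3))
v=o.x; m=draw(w,POCK,v[0],v[1],.09,v[2]); im=w["image"].copy()
c,_=cv2.findContours(m,0,2); cv2.drawContours(im,c,-1,(255,255,0),1); 
b=cv2.resize(im[0:270,240:520],(560,540)); a=cv2.imread("pics/w2.png")
cv2.imwrite("pics/two.png",np.hstack([cv2.resize(a,(400,300)),cv2.resize(b,(311,300))])); cv2.imwrite("pics/ov.png",b[:,:,::-1])
```

```text
[(array([331., 223.]), 0.77), (array([ 82., 255.]), 0.7)] [0.48520517 0.22656128 0.22946263]
[1, 0, 0] 0.09 [ 0.5765 -0.1547 -1.6078] -0.885
[1, 0, 0] 0.094 [ 0.5769 -0.154  -1.6039] -0.885
[1, 0, 0] 0.098 [ 0.5764 -0.1538 -1.6075] -0.881
[1, 0, 0] 0.102 [ 0.5766 -0.1534 -1.6058] -0.874
[1, 1, 1] 0.09 [ 0.5791 -0.1542 -1.5987] -2.625
[1, 1, 1] 0.094 [ 0.5783 -0.1535 -1.6041] -2.609
[1, 1, 1] 0.098 [ 0.578  -0.1526 -1.5972] -2.514
[1, 1, 1] 0.102 [ 0.5771 -0.1524 -1.6086] -2.423
```

View pics/w2.png

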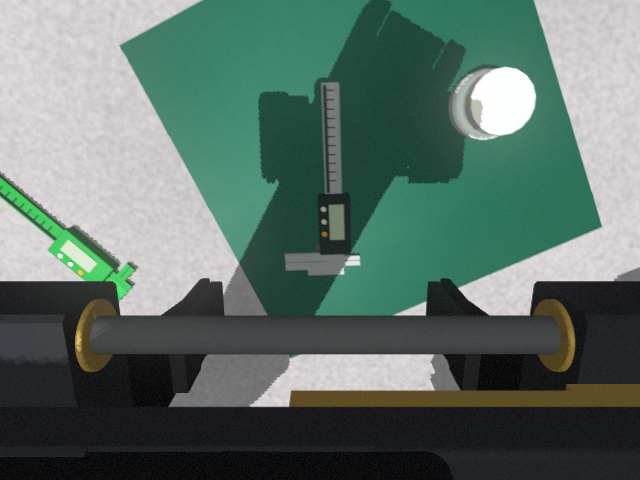

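View pics/ov.png

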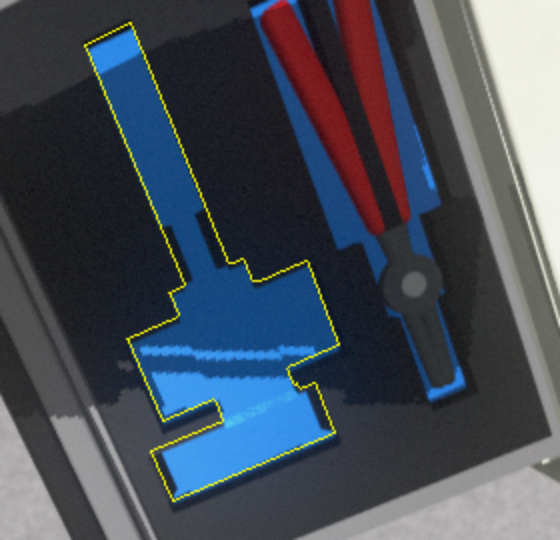

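The pocket fits well: foam top at z≈0.0905, centre about (0.578,-0.154), x axis at about -91.9°. In the wrist view the caliper is clear of everything, with its housing at (335,223), bare end at (331,83), jaws at (322,263) and the jar at (500,100). Next I'll fit its pose the same way.

Run:
```python
from fit import *
w=dict(np.load("wrist2.npz"));t=dict(np.load("top2.npz"));s=dict(np.load("scene2.npz"))
C=[(rect(-29,29,-15,15),.014,0),(rect(-128,52,-8,8),.006,.002),(rect(29,52,-50,24),.006,.002)]
def dc(p,v):
    m=0
    for P,a,b in C:
        for z in (a,b): m=m|draw(p,[(P,0)],v[0],v[1],z,v[2],False)
    return m
def mask(p,roi):
    h=cv2.cvtColor(p["image"],cv2.COLOR_RGB2HSV); m=((h[:,:,1]<90)).astype(np.uint8)
    r_=np.zeros_like(m); a,b,c,d=roi; r_[b:d,a:c]=1; return m&r_
B=[(w,mask(w,(275,70,375,277)))]
print([b.sum() for _,b in B])
f=lambda v:-sum(iou(b,dc(p,v)) for p,b in B)
o=best(f,np.array([.484,.2175,-2.03]),[.01,.01,.05]); v=o.x; print(v,np.degrees(v[2]),o.fun)
print(proj(t,[v[0],v[1],.014]),proj(s,[v[0],v[1],.014]))
print("grasp delta",delta([v[0],v[1],.05],v[2]+np.pi),delta([v[0],v[1],.004],v[2]+np.pi))
```

```text
[np.uint64(5348)]
[ 0.48326391  0.21466821 -1.97479069] -113.14717199566299 -0.8963063368349712
[228.06421535 257.42175651] [399.8273606  301.38694023]
grasp delta (array([-0.0528,  0.0093,  0.8984]), array([ 0.0005,  0.0003, -0.0287])) (array([-0.0527,  0.0091,  1.1284]), array([ 0.0005,  0.0003, -0.0287]))
```

{"fn": "play_rows", "kwargs": {"motion": [[-0.053,0.009,0.3,0,0,-0.0287,100],[-0.053,0.009,0.6,0,0,-0.0287,100],[-0.053,0.009,0.9,0,0,-0.0287,100],[-0.053,0.009,0.9,0,0,-0.0287,100]]}}

```text
time: 4.9
ee_pos: [0.4802, 0.2136, 0.0464]
eef_rot: [0.834, 0.551, -0.004, -0.001]
ft_force: [0.7, -0.2, 1.1]
width: 0.0874
```

Run:
```python
from fit import *
print(delta([.4833,.2147,.003],-1.9748+np.pi),r.read_state()["ft_force"],r.read_state()["time"])
```

```text
(array([0.0124, 0.013 , 0.2167]), array([-0.0034,  0.0033,  0.0002])) [ 0.67468602 -0.18753289  1.06821722] 4.9
```

{"fn": "play_rows", "kwargs": {"motion": [[0.012,0.006,0.1,0,0,0,100],[0.012,0.006,0.15,0,0,0,100],[0.012,0.006,0.2,0,0,0,100],[0.012,0.006,0.2,0,0,0,100]]}}

```text
time: 5.4
ee_pos: [0.4842, 0.218, 0.0093]
eef_rot: [0.834, 0.552, -0.0, 0.0]
ft_force: [-0.1, -0.2, 0.1]
width: 0.0869
```

Run:
```python
from fit import *
print(delta([.4833,.2147,.003],-1.9748+np.pi),r.read_state()["ft_force"],r.read_state()["ee_pos"])
```

```text
(array([-0.0169,  0.0022,  0.0317]), array([-0.0001,  0.0003,  0.0017])) [-0.10750734 -0.20745094  0.08592161] [0.48421532 0.21797975 0.00933172]
```

{"fn": "play_rows", "kwargs": {"motion": [[-0.017,0.002,0.032,0,0,0,100],[-0.017,0.002,0.032,0,0,0,30],[-0.017,0.002,0.032,0,0,0,10],[-0.017,0.002,0.032,0,0,0,10],[-0.017,0.002,0.032,0,0,0,10]], "squeeze": 40}}

```text
time: 6.02
ee_pos: [0.4834, 0.2149, 0.0033]
eef_rot: [0.834, 0.552, 0.0, 0.0]
ft_force: [-0.3, -0.1, -0.5]
width: 0.0547
```

{"fn": "play_rows", "kwargs": {"motion": [[-0.017,0.002,0.0,0,0,0,10],[0,0,-0.3,0,0,0,10],[0,0,-0.6,0,0,0,10],[0,0,-0.7,0,0,0,10]]}}

```text
time: 6.52
ee_pos: [0.4847, 0.2156, 0.1469]
eef_rot: [0.834, 0.552, 0.002, 0.001]
ft_force: [0.2, -0.6, 0.0]
width: 0.0156
```

Run:
```python
from fit import *
print(delta([.5782,-.154,.17],-1.603+np.pi),r.read_state()["ft_force"],r.read_state()["ee_pos"],r.read_state()["width"])
```

```text
(array([-1.5182,  1.1526, -0.1156]), array([ 0.0029, -0.0015, -0.2349])) [ 0.17965073 -0.55955832  0.01937572] [0.48469591 0.21558999 0.14687445] 0.015562135372746477
```

The fingers are slow (about 60–70 mm/s), so I lifted too soon and missed the caliper. I'll open and look again.

{"fn": "play_rows", "kwargs": {"motion": [[0,0,-0.3,0,0,0,70],[0,0,-0.4,0,0,0,70],[0,0,-0.4,0,0,0,70],[0,0,-0.4,0,0,0,70]]}}

```text
time: 7.02
ee_pos: [0.4829, 0.2144, 0.2219]
eef_rot: [0.834, 0.552, -0.001, -0.0]
ft_force: [-0.3, -0.9, 0.8]
width: 0.0469
```

```bash
cat > cal.py <<'E'
from fit import *
C=[(rect(-29,29,-15,15),.014,0),(rect(-128,52,-8,8),.006,.002),(rect(29,52,-50,24),.006,.002)]
def dc(p,v,z0=0):
    m=0
    for P,a,b in C:
        for z in (a,b): m=m|draw(p,[(P,0)],v[0],v[1],z+z0,v[2],False)
    return m
E
python3 - <<'E'
from cal import *
p=eyes.camera("wrist"); s=r.read_state(); print(s["ee_pos"],s["width"],s["time"])
h=cv2.cvtColor(p["image"],cv2.COLOR_RGB2HSV); m=(h[:,:,1]<90).astype(np.uint8)
g=cv2.dilate(dc(p,[.4833,.2147,-1.9748]),np.ones((25,25))); g[278:]=0; m&=g
f=lambda v:-iou(m,dc(p,v)&g)
o=best(f,np.array([.4833,.2147,-1.9748]),[.006,.006,.04]); v=o.x; print(v,np.degrees(v[2]),o.fun)
c,_=cv2.findContours(dc(p,v),0,2); im=p["image"].copy(); cv2.drawContours(im,c,-1,(255,255,0),1); save(dict(image=im),"w3.png")
print("delta",delta([v[0],v[1],.05],v[2]+np.pi))
E
```

```text
[0.48275852 0.21436573 0.22168401] 0.05136795023983829 7.075
[ 0.48282419  0.21512181 -1.97592006] -113.21188001892446 -0.9051556420233463
delta (array([5.000e-03, 1.000e-04, 8.584e-01]), array([-0.0009,  0.001 ,  0.0024]))
```

View pics/w3.png

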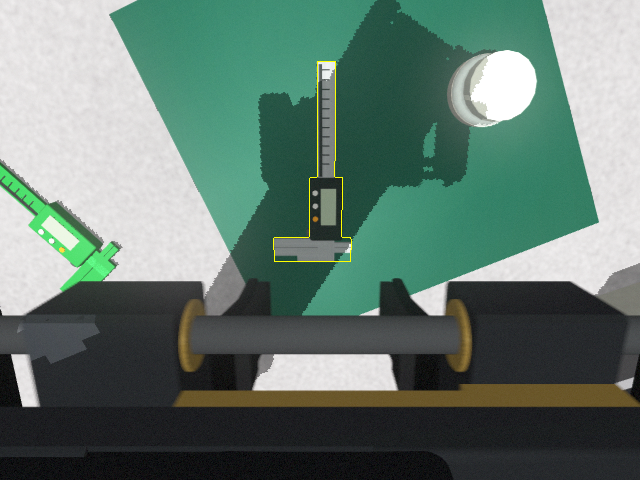

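The caliper has not moved and the outline fits exactly, with the housing at (325,207). I'll descend again.

{"fn": "play_rows", "kwargs": {"motion": [[0.005,0,0.3,0,0,0.0024,62],[0.005,0,0.6,0,0,0.0024,62],[0.005,0,0.85,0,0,0.0024,62],[0.005,0,0.97,0,0,0.0024,62],[0.005,0,0.97,0,0,0.0024,62]]}}

```text
time: 7.7
ee_pos: [0.4816, 0.2151, 0.0266]
eef_rot: [0.835, 0.551, -0.003, -0.001]
ft_force: [-0.1, 0.7, 0.3]
width: 0.0541
```

Run:
```python
from fit import *
print(delta([.4828,.2151,.003],-1.976+np.pi),r.read_state()["ft_force"],r.read_state()["ee_pos"],r.read_state()["width"])
```

```text
(array([0.0029, 0.006 , 0.1178]), array([-0.0027,  0.0021,  0.0005])) [-0.12738989  0.6519419   0.28897913] [0.48158812 0.215071   0.02656887] 0.0540730983150562
```

{"fn": "play_rows", "kwargs": {"motion": [[0.0,0.0,0.06,0,0,0,62],[0.0,0.0,0.121,0,0,0,62],[0.0,0.0,0.121,0,0,0,10],[0.0,0.0,0.121,0,0,0,10],[0.0,0.0,0.121,0,0,0,10]], "squeeze": 40}}

```text
time: 8.32
ee_pos: [0.4841, 0.2159, 0.0054]
eef_rot: [0.835, 0.55, 0.0, 0.0]
ft_force: [0.1, 0.5, -0.2]
width: 0.0318
```

{"fn": "play_rows", "kwargs": {"motion": [[0,0,0,0,0,0,10],[0,0,0,0,0,0,10],[0,0,0,0,0,0,10],[0,0,0,0,0,0,10]]}}

```text
time: 8.82
ee_pos: [0.4841, 0.2159, 0.0054]
eef_rot: [0.835, 0.55, 0.0, 0.0]
ft_force: [-1.0, -0.9, 5.5]
width: 0.0293
```

{"fn": "play_rows", "kwargs": {"motion": [[0,0,-0.15,0,0,0,10],[0,0,-0.4,0,0,0,10],[0,0,-0.7,0,0,0,10],[0,0,-0.8,0,0,0,10],[0,0,-0.85,0,0,0,10]]}}

```text
time: 9.45
ee_pos: [0.4839, 0.2157, 0.1757]
eef_rot: [0.835, 0.55, 0.0, 0.0]
ft_force: [0.0, -0.6, -1.6]
width: 0.0293
```

Run:
```python
from fit import *
print(delta([.5782,-.154,.17],-1.603+np.pi),r.read_state()["ft_force"],r.read_state()["ee_pos"],r.read_state()["width"])
```

```text
(array([-1.513 ,  1.162 ,  0.0294]), array([ 7.000e-04, -1.000e-04, -2.375e-01])) [ 0.03171813 -0.55189935 -1.57481905] [0.48392469 0.21571808 0.17571932] 0.029251034964476303
```

{"fn": "play_rows", "kwargs": {"motion": [[-0.2,0.15,0,0,0,-0.04,10],[-0.4,0.3,0,0,0,-0.08,10],[-0.6,0.45,0,0,0,-0.12,10],[-0.75,0.58,0,0,0,-0.16,10],[-0.85,0.65,0,0,0,-0.2,10]]}}

```text
time: 10.07
ee_pos: [0.5358, 0.0057, 0.1734]
eef_rot: [0.739, 0.674, -0.001, -0.001]
ft_force: [1.0, 0.9, -1.7]
width: 0.0297
```

Run:
```python
from fit import *
print(delta([.5782,-.154,.17],-1.603+np.pi),r.read_state()["ee_pos"],r.read_state()["width"])
```

```text
(array([-0.7759,  0.2838,  0.0164]), array([-0.0016,  0.0002, -0.0376])) [0.53583945 0.00570303 0.17335335] 0.029717099513154262
```

{"fn": "play_rows", "kwargs": {"motion": [[-0.25,0.1,0,0,0,-0.03,10],[-0.5,0.2,0,0,0,-0.037,10],[-0.7,0.27,0,0,0,-0.037,10],[-0.75,0.28,0,0,0,-0.037,10],[-0.75,0.28,0,0,0,-0.037,10]]}}

```text
time: 10.7
ee_pos: [0.5778, -0.1461, 0.1737]
eef_rot: [0.719, 0.695, -0.0, -0.001]
ft_force: [0.1, 0.7, -1.4]
width: 0.0294
```

Run:
```python
from cal import *
p=eyes.camera("wrist"); s=r.read_state(); print(s["ee_pos"],s["time"],delta([.5782,-.154,.12],-1.603+np.pi))
tc=s["ee_pos"]; z0=tc[2]-.0054; R=Rot.from_quat(s["eef_rot"]).as_matrix(); yaw=np.arctan2(R[1,0],R[0,0])-np.pi
np.savez("w4.npz",**{k:p[k] for k in("image","mtx","R","t")})
v=[tc[0],tc[1],yaw]; im=p["image"].copy()
c,_=cv2.findContours(dc(p,v,z0),0,2); cv2.drawContours(im,c,-1,(255,255,0),1)
c,_=cv2.findContours(draw(p,POCK,.5782,-.154,.0905,-1.603),0,2); cv2.drawContours(im,c,-1,(255,0,0),1)
save(dict(image=im),"w4.png")
```

```text
[ 0.57793263 -0.14484311  0.17410198] 10.75 (array([-0.046 ,  0.0032,  0.2705]), array([-0.0009, -0.0007,  0.0002]))
```

View pics/w4.png

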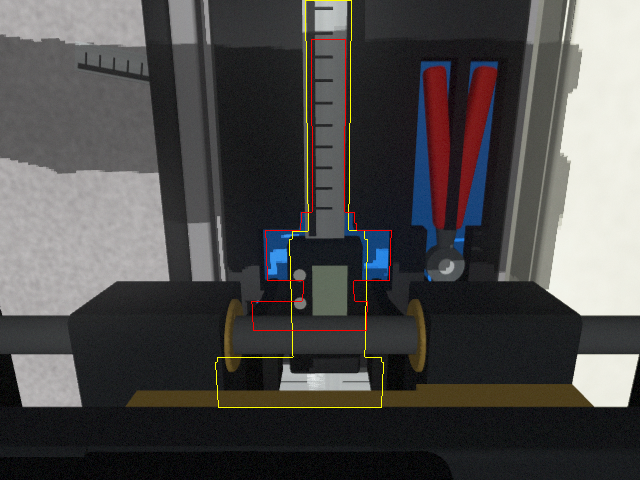

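The held caliper (beam top to bottom at columns 307–350, housing at 290–367) sits above the pocket. The red pocket outline agrees with the blue finger cut-outs at columns 264–390, row 231. The caliper is slightly ahead of my model along its x: its housing edge is at row 237 against 231. I'll quantify that before lowering.

Run:
```python
from cal import *
p=dict(np.load("w4.npz")); s=r.read_state(); tc=s["ee_pos"]; R=Rot.from_quat(s["eef_rot"]).as_matrix(); yaw=np.arctan2(R[1,0],R[0,0])-np.pi
g=cv2.cvtColor(p["image"],cv2.COLOR_RGB2GRAY).astype(int)
print("rows 225-245 col 318-342 mean",g[225:246,318:343].mean(1).round())
for r0 in (60,150,200): print(r0,[(c,g[r0,c]) for c in range(296,360,2)])
print("255", [(c,p["image"][255,c].tolist()) for c in list(range(282,298,2))+list(range(360,374,2))])
z0=tc[2]-.0054; c,k=np.cos(yaw),np.sin(yaw)
P=lambda u,v,z:proj(p,[tc[0]+c*u-k*v,tc[1]+k*u+c*v,z0+z]).round(1)
for off in (0,.001,.002,.003): print(off,P(-.029+off,0,.014),P(-.029+off,0,.006))
print("beam L/R at u=-.1,-.05",P(-.1,-.008,.006),P(-.1,.008,.006),P(-.04,-.008,.006),P(-.04,.008,.006),"hous",P(-.02,-.015,.014),P(-.02,.015,.014),np.degrees(yaw))
```

```text
rows 225-245 col 318-342 mean [94. 93. 94. 94. 94. 94. 93. 94. 94. 94. 94. 94. 94. 52. 23. 21. 21. 21.
 21. 24. 24.]
60 [(296, np.int64(37)), (298, np.int64(35)), (300, np.int64(37)), (302, np.int64(48)), (304, np.int64(100)), (306, np.int64(87)), (308, np.int64(43)), (310, np.int64(37)), (312, np.int64(39)), (314, np.int64(41)), (316, np.int64(100)), (318, np.int64(98)), (320, np.int64(96)), (322, np.int64(102)), (324, np.int64(103)), (326, np.int64(104)), (328, np.int64(102)), (330, np.int64(102)), (332, np.int64(100)), (334, np.int64(103)), (336, np.int64(97)), (338, np.int64(99)), (340, np.int64(97)), (342, np.int64(97)), (344, np.int64(97)), (346, np.int64(58)), (348, np.int64(32)), (350, np.int64(32)), (352, np.int64(35)), (354, np.int64(32)), (356, np.int64(33)), (358, np.int64(35))]
150 [(296, np.int64(28)), (298, np.int64(25)), (300, np.int64(27)), (302, np.int64(29)), (304, np.int64(93)), (306, np.int64(98)), (308, np.int64(47)), (310, np.int64(32)), (312, np.int64(34)), (314, np.int64(36)), (316, np.int64(94)), (318, np.int64(97)), (320, np.int64(97)), (322, np.int64(96)),
[... 946 characters left out ...]
31)), (350, np.int64(25)), (352, np.int64(28)), (354, np.int64(24)), (356, np.int64(28)), (358, np.int64(29))]
255 [(282, [59, 150, 236]), (284, [57, 148, 236]), (286, [56, 150, 236]), (288, [23, 28, 32]), (290, [26, 25, 33]), (292, [26, 30, 34]), (294, [24, 26, 33]), (296, [23, 26, 30]), (360, [17, 19, 30]), (362, [17, 39, 63]), (364, [16, 66, 119]), (366, [20, 69, 121]), (368, [19, 67, 121]), (370, [9, 65, 121]), (372, [22, 66, 123])]
0 [328.1 238.8] [328.  233.8]
0.001 [328.1 241.3] [328.  236.2]
0.002 [328.1 243.8] [328.  238.6]
0.003 [328.1 246.3] [328. 241.]
beam L/R at u=-.1,-.05 [305.7  42.1] [350.2  41.9] [307.9 207. ] [348.1 206.9] hous [289.8 261.1] [366.5 261. ] -91.8227574375369
```

Run:
```python
from cal import *
print(delta([.5792,-.1522,.105],-1.603+np.pi),r.read_state()["ee_pos"])
```

```text
(array([-0.0369,  0.008 ,  0.3455]), array([-0.0009, -0.0007,  0.0002])) [ 0.57793263 -0.14484311  0.17410198]
```

{"fn": "play_rows", "kwargs": {"motion": [[-0.037,0.008,0.1,0,0,0,10],[-0.037,0.008,0.2,0,0,0,10],[-0.037,0.008,0.3,0,0,0,10],[-0.037,0.008,0.345,0,0,0,10],[-0.037,0.008,0.345,0,0,0,10]]}}

```text
time: 11.38
ee_pos: [0.5794, -0.1533, 0.1051]
eef_rot: [0.719, 0.696, -0.0, -0.001]
ft_force: [-0.5, -0.3, -0.6]
width: 0.0292
```

Run:
```python
from cal import *
p=eyes.camera("wrist"); save(p,"w5.png"); s=r.read_state(); tc=s["ee_pos"]; print(tc,s["ft_force"],s["time"],delta([.5792,-.1522,.09],-1.603+np.pi))
im=p["image"].copy()
c,_=cv2.findContours(draw(p,POCK,.5782,-.154,.0905,-1.603),0,2); cv2.drawContours(im,c,-1,(255,0,0),1)
c,_=cv2.findContours(dc(p,[tc[0]-.0013,tc[1]-.00175,-1.603],tc[2]-.0054),0,2); cv2.drawContours(im,c,-1,(255,255,0),1)
save(dict(image=im),"w5.png")
```

```text
[ 0.57987619 -0.15348564  0.10600064] [ 0.38477933  0.85846535 -0.95916717] 11.425 (array([ 0.0063, -0.0036,  0.08  ]), array([ 0.    , -0.    , -0.0003]))
```

View pics/w5.png

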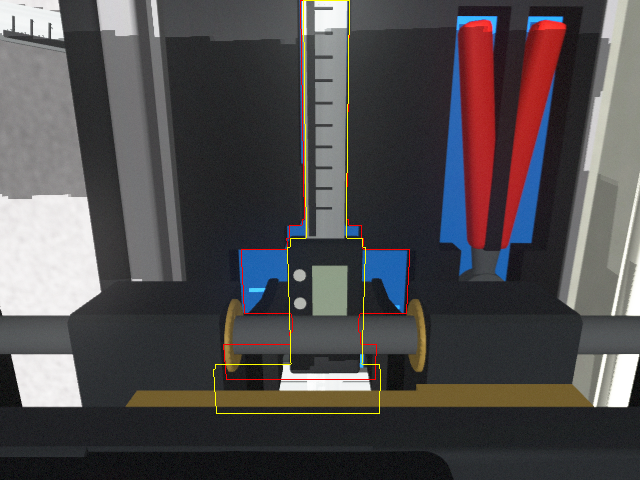

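Both outlines match: the cut-outs span 240–408 and the housing 289–364. The caliper is centred within about 0.5 mm, so I'll lower it.

{"fn": "play_rows", "kwargs": {"motion": [[0.006,-0.002,0.0,0,0,0,10],[0.006,-0.002,0.03,0,0,0,10],[0.006,-0.002,0.06,0,0,0,10],[0.006,-0.002,0.08,0,0,0,10],[0.006,-0.002,0.08,0,0,0,10]]}}

```text
time: 12.05
ee_pos: [0.5787, -0.1524, 0.0893]
eef_rot: [0.719, 0.695, -0.0, -0.001]
ft_force: [-2.4, -0.6, -1.8]
width: 0.0296
```

{"fn": "play_rows", "kwargs": {"motion": [[0,0,0.005,0,0,0,10],[0,0,0.012,0,0,0,10],[0,0,0.012,0,0,0,10]]}}

```text
time: 12.42
ee_pos: [0.5796, -0.1525, 0.0878]
eef_rot: [0.719, 0.695, 0.0, 0.0]
ft_force: [-2.5, -0.3, 2.6]
width: 0.0293
```

{"fn": "play_rows", "kwargs": {"motion": [[0,0,0.007,0,0,0,10],[0,0,0.014,0,0,0,10],[0,0,0.014,0,0,0,10]], "squeeze": 60}}

```text
time: 12.8
ee_pos: [0.5797, -0.1525, 0.0851]
eef_rot: [0.719, 0.695, 0.0, 0.0]
ft_force: [-2.3, 0.6, 5.7]
width: 0.0291
```

{"fn": "play_rows", "kwargs": {"motion": [[0,0,0.007,0,0,0,10],[0,0,0.014,0,0,0,10],[0,0,0.014,0,0,0,10]]}}

```text
time: 13.18
ee_pos: [0.5807, -0.1526, 0.0833]
eef_rot: [0.719, 0.695, 0.001, 0.001]
ft_force: [-0.9, 0.6, 11.5]
width: 0.0292
```

{"fn": "play_rows", "kwargs": {"motion": [[0,0,0.005,0,0,0,10],[0,0,0.01,0,0,0,10],[0,0,0.01,0,0,0,10]]}}

```text
time: 13.55
ee_pos: [0.5822, -0.1526, 0.0832]
eef_rot: [0.719, 0.695, 0.002, 0.003]
ft_force: [-2.2, -0.4, 21.5]
width: 0.0296
```

{"fn": "play_rows", "kwargs": {"motion": [[0,0,0.004,0,0,0,10],[0,0,0.008,0,0,0,10],[0,0,0.008,0,0,0,10]]}}

```text
time: 13.92
ee_pos: [0.5836, -0.1526, 0.0832]
eef_rot: [0.719, 0.695, 0.003, 0.004]
ft_force: [-2.0, 0.9, 29.8]
width: 0.0289
```

There is a hard stop at TCP z=0.0832 with force rising to 30 N, which is about where the floor should be. I'll relax, release within the cut-outs and lift off.

{"fn": "play_rows", "kwargs": {"motion": [[0,0,-0.02,0,0,0,10],[0,0,-0.02,0,0,0,46],[0,0,-0.02,0,0,0,46],[0,0,-0.02,0,0,0,46]], "squeeze": 40}}

```text
time: 14.42
ee_pos: [0.5789, -0.1523, 0.0817]
eef_rot: [0.719, 0.695, -0.0, -0.001]
ft_force: [0.3, -0.2, 0.4]
width: 0.0395
```

{"fn": "play_rows", "kwargs": {"motion": [[0,0,-0.1,0,0,0,46],[0,0,-0.3,0,0,0,46],[0,0,-0.4,0,0,0,20],[0,0,-0.4,0,0,0,0],[0,0,-0.4,0,0,0,0]]}}

```text
time: 15.05
ee_pos: [0.5788, -0.1525, 0.1615]
eef_rot: [0.719, 0.695, -0.0, -0.0]
ft_force: [0.0, -0.0, -0.9]
width: 0.018
```

Run:
```python
from cal import *
p=eyes.camera("wrist"); s=r.read_state(); tc=s["ee_pos"]; print(tc,s["ft_force"],s["time"],s["width"],delta([.5795,-.154,.115],-1.603+np.pi))
np.savez("w6.npz",**{k:p[k] for k in("image","mtx","R","t")})
im=p["image"].copy()
for v in ([.5782,-.154,-1.603],):
  c,_=cv2.findContours(dc(p,v,.0765),0,2); cv2.drawContours(im,c,-1,(255,255,0),1)
save(dict(image=im),"w6.png")
```

```text
[ 0.57869376 -0.15239552  0.16117444] [-0.43455791 -0.02247049  0.23575008] 15.1 0.013877301861798873 (array([-0.008 ,  0.0047,  0.2309]), array([-0.0011, -0.0002, -0.0004]))
```

View pics/w6.png

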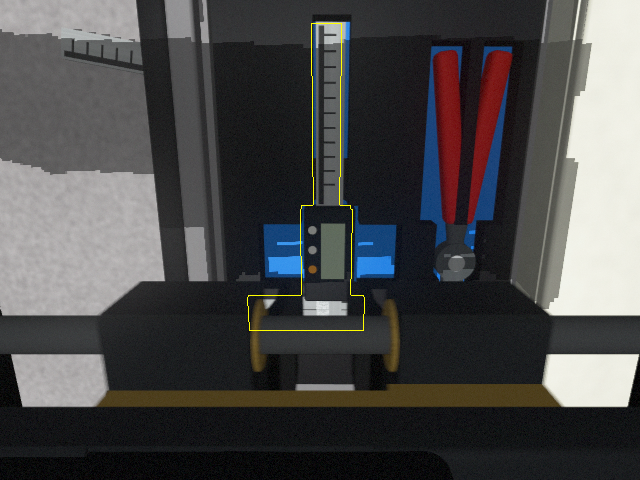

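The caliper lies in its pocket, in line: beam at columns 313–345 in the slot, housing at 302–352, cut-outs free on both sides. Now I'll press it with the fingers shut.

{"fn": "play_rows", "kwargs": {"motion": [[-0.008,0.005,0.08,0,0,0,0],[-0.008,0.005,0.16,0,0,0,0],[-0.008,0.005,0.23,0,0,0,0],[-0.008,0.005,0.29,0,0,0,0],[-0.008,0.005,0.32,0,0,0,0]]}}

```text
time: 15.72
ee_pos: [0.58, -0.1539, 0.0973]
eef_rot: [0.719, 0.695, -0.0, -0.0]
ft_force: [0.1, 0.0, -0.4]
width: 0.0008
```

{"fn": "play_rows", "kwargs": {"motion": [[0,0,0.01,0,0,0,0],[0,0,0.02,0,0,0,0],[0,0,0.03,0,0,0,0],[0,0,0.03,0,0,0,0]]}}

```text
time: 16.23
ee_pos: [0.5806, -0.1542, 0.0927]
eef_rot: [0.719, 0.695, 0.0, 0.0]
ft_force: [0.1, 0.1, 1.3]
width: 0.0005
```

{"fn": "play_rows", "kwargs": {"motion": [[0,0,0.01,0,0,0,0],[0,0,0.02,0,0,0,0],[0,0,0.03,0,0,0,0],[0,0,0.03,0,0,0,0]]}}

```text
time: 16.73
ee_pos: [0.5851, -0.1543, 0.0923]
eef_rot: [0.719, 0.695, 0.003, 0.005]
ft_force: [-1.4, 1.8, 33.9]
width: 0.0004
```

{"fn": "play_rows", "kwargs": {"motion": [[0,0,0.01,0,0,0,0],[0,0,0.015,0,0,0,0],[0,0,0.015,0,0,0,0]]}}

```text
time: 17.1
ee_pos: [0.5874, -0.1545, 0.0922]
eef_rot: [0.719, 0.695, 0.004, 0.007]
ft_force: [-2.0, 2.6, 48.9]
width: 0.0006
```

It is hard at z=0.0922, which matches the grip stop (0.0832−0.0054+0.014≈0.0918), so the housing centre is home. I'll check for rocking by pressing towards each end.

{"fn": "play_rows", "kwargs": {"motion": [[0,0,-0.075,0,0,0,0],[0.1,0,-0.075,0,0,0,0],[0.1,0,-0.035,0,0,0,0],[0.1,0,-0.025,0,0,0,0],[0.1,0,-0.025,0,0,0,0]]}}

```text
time: 17.73
ee_pos: [0.585, -0.1302, 0.0922]
eef_rot: [0.717, 0.697, 0.004, 0.002]
ft_force: [-1.0, 8.6, 32.1]
width: 0.0007
```

{"fn": "play_rows", "kwargs": {"motion": [[0,0,-0.05,0,0,0,0],[-0.2,0,-0.05,0,0,0,0],[-0.2,0,-0.02,0,0,0,0],[-0.2,0,0.0,0,0,0,0],[-0.2,0,0.0,0,0,0,0]]}}

```text
time: 18.35
ee_pos: [0.5826, -0.1792, 0.0922]
eef_rot: [0.72, 0.694, 0.0, 0.005]
ft_force: [-1.7, -12.2, 29.2]
width: 0.0005
```

Height is 0.0922 at the centre and both ends, so it lies flat. I'll lift and look once more.

{"fn": "play_rows", "kwargs": {"motion": [[0,0,-0.1,0,0,0,0],[0.1,0,-0.3,0,0,0,0],[0.1,0,-0.45,0,0,0,0],[0.1,0,-0.45,0,0,0,0]]}}

```text
time: 18.85
ee_pos: [0.581, -0.1532, 0.1798]
eef_rot: [0.718, 0.696, 0.001, 0.001]
ft_force: [0.5, -0.4, -0.5]
width: 0.0006
```

Run:
```python
from cal import *
p=eyes.camera("wrist"); s=r.read_state(); tc=s["ee_pos"]; print(tc,s["ft_force"],s["time"])
im=p["image"].copy()
def fitp(v0,zt):
  b=cv2.inRange(cv2.cvtColor(p["image"],cv2.COLOR_RGB2HSV),(95,130,40),(125,255,255))
  return b
save(p,"w7.png",(180,0,560,285),2.1)
t=eyes.camera("top"); w=eyes.camera("scene")
print("front",[(d["xy"],d["p"]) for d in eyes.landmark_of(t,"drawer_front")[:2]],[(d["xy"],d["p"]) for d in eyes.landmark_of(w,"drawer_front")[:2]],[(ray(p,d["xy"],.1012),d["p"]) for d in eyes.landmark_of(p,"drawer_front")[:2]])
```

```text
[ 0.5801929  -0.15349637  0.17814725] [-0.58034258 -0.03570599 -0.21736658] 18.9
front [([367.9, 248.6], 0.82)] [([302.7, 195.8], 0.93)] [(array([ 0.50200636, -0.11731438,  0.1012    ]), 0.8)]
```

View pics/w7.png

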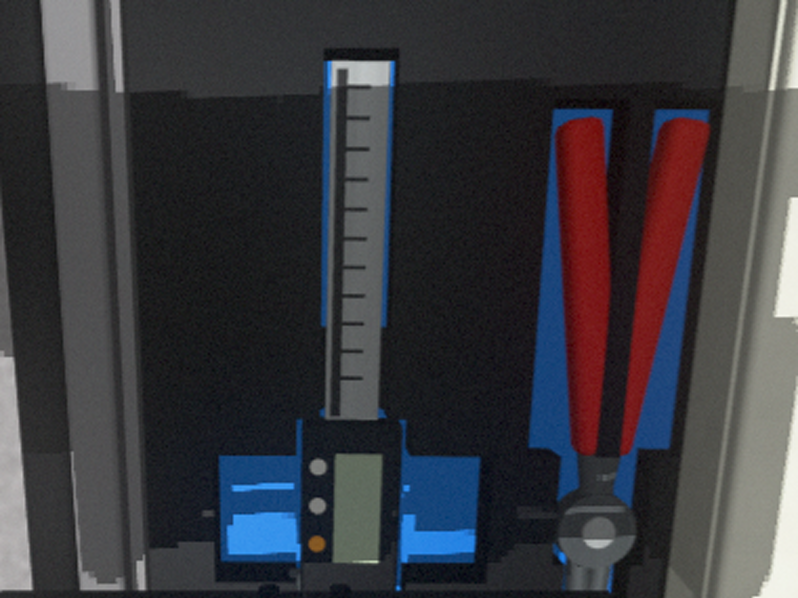

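The caliper is flush and centred, with even gaps round the beam at (360,240) and housing at (350,490) in the crop. Now I'll move round to the front of the lip.

{"fn": "play_rows", "kwargs": {"motion": [[0.12,-0.25,0,0,0,0,0],[0.12,-0.5,0,0,0,0,0],[0.12,-0.72,0,0,0,0,0],[0.12,-0.72,0,0,0,0,0],[0.12,-0.72,0,0,0,0,0]]}}

```text
time: 19.77
ee_pos: [0.4375, -0.1255, 0.1784]
eef_rot: [0.719, 0.695, 0.0, 0.0]
ft_force: [0.2, 0.4, -0.1]
width: 0.0007
```

{"fn": "play_rows", "kwargs": {"motion": [[0,0,0.2,0,0,0,0],[0,0,0.4,0,0,0,0],[0,0,0.44,0,0,0,0],[0,0,0.44,0,0,0,0]]}}

```text
time: 20.27
ee_pos: [0.4379, -0.125, 0.0907]
eef_rot: [0.718, 0.696, 0.0, -0.0]
ft_force: [0.7, -0.7, 0.1]
width: 0.0004
```

Run:
```python
from cal import *
s=r.read_state(); print(s["ee_pos"],s["ft_force"],s["joint_positions"].round(2) if hasattr(s["joint_positions"],"round") else s["joint_positions"],Rot.from_quat(s["eef_rot"]).as_matrix().round(3))
```

```text
[ 0.4378799  -0.12501299  0.0906693 ] [ 0.67476796 -0.71192989  0.08488041] [ 0.79  0.14 -0.64  2.02  0.09  1.02  0.07] [[ 0.032  0.999 -0.   ]
 [ 0.999 -0.032  0.001]
 [ 0.001 -0.    -1.   ]]
```

{"fn": "play_rows", "kwargs": {"motion": [[0,0.1,0.02,0,0,0,0],[0,0.17,0.02,0,0,0,0],[0,0.23,0.02,0,0,0,0],[0,0.3,0.02,0,0,0,0],[0,0.37,0.02,0,0,0,0]]}}

```text
time: 20.9
ee_pos: [0.5114, -0.1279, 0.0864]
eef_rot: [0.719, 0.695, -0.001, -0.0]
ft_force: [-4.4, -0.4, 3.7]
width: 0.0005
```

{"fn": "play_rows", "kwargs": {"motion": [[0,0.08,0,0,0,0,0],[0,0.16,0,0,0,0,0],[0,0.24,0,0,0,0,0],[0,0.32,0,0,0,0,0],[0,0.4,0,0,0,0,0]]}}

```text
time: 21.52
ee_pos: [0.5916, -0.1309, 0.0863]
eef_rot: [0.719, 0.695, -0.001, -0.0]
ft_force: [-5.3, -0.3, 3.2]
width: 0.0005
```

{"fn": "play_rows", "kwargs": {"motion": [[0,0.05,0,0,0,0,0],[0,0.1,0,0,0,0,0],[0,0.15,0,0,0,0,0],[0,0.19,0,0,0,0,0],[0,0.22,0,0,0,0,0]]}}

```text
time: 22.15
ee_pos: [0.6354, -0.1321, 0.0862]
eef_rot: [0.719, 0.695, -0.0, 0.0]
ft_force: [-3.8, -2.2, 0.3]
width: 0.0004
```

{"fn": "play_rows", "kwargs": {"motion": [[0,0.03,0,0,0,0,0],[0,0.06,0,0,0,0,0],[0,0.09,0,0,0,0,0],[0,0.11,0,0,0,0,0]]}}

```text
time: 22.65
ee_pos: [0.6555, -0.1324, 0.0862]
eef_rot: [0.719, 0.695, -0.002, -0.002]
ft_force: [-26.8, -0.1, 14.3]
width: 0.0005
```

{"fn": "play_rows", "kwargs": {"motion": [[0,0.015,0,0,0,0,0],[0,0.015,0,0,0,0,0]]}}

```text
time: 22.9
ee_pos: [0.6554, -0.1324, 0.0862]
eef_rot: [0.719, 0.695, -0.004, -0.004]
ft_force: [-32.1, -1.3, 19.5]
width: 0.0005
```

{"fn": "play_rows", "kwargs": {"motion": [[0,-0.1,0,0,0,0,0],[0,-0.3,-0.1,0,0,0,0],[0,-0.5,-0.3,0,0,0,0],[0,-0.7,-0.5,0,0,0,0],[0,-0.7,-0.5,0,0,0,0]]}}

```text
time: 23.52
ee_pos: [0.5212, -0.1277, 0.1905]
eef_rot: [0.718, 0.696, 0.001, 0.004]
ft_force: [-0.6, -0.8, -0.5]
width: 0.0004
```

Run:
```python
from cal import *
t=eyes.camera("top"); q=eyes.camera("scene"); s=r.read_state(); print(s["ee_pos"],s["ft_force"],s["time"])
a=cv2.resize(t["image"][40:320,180:560],(400,295)); b=cv2.resize(q["image"][80:375,100:500],(400,295)); cv2.imwrite("pics/end.png",np.hstack([a,b])[:,:,::-1])
print([(d["xy"],ray(t,d["xy"],.1012)) for d in eyes.landmark_of(t,"drawer_front")[:1]],[(d["xy"],ray(q,d["xy"],.1012)) for d in eyes.landmark_of(q,"drawer_front")[:1]])
for l in ["grease_jar","seal_pick","sizing_cone"]: print(l,[d["xy"] for d in eyes.landmark_of(t,l)[:2]])
```

```text
[ 0.5211255  -0.1277175   0.18711964] [ 0.05859347  0.10917721 -0.87171488] 23.625
[([375.0, 180.1], array([ 0.66368244, -0.13639868,  0.1012    ]))] [([246.8, 232.9], array([ 0.67536052, -0.11742506,  0.1012    ]))]
grease_jar [[215.5, 196.4]]
seal_pick [[462.9, 306.2]]
sizing_cone [[499.6, 211.8]]
```

View pics/end.png

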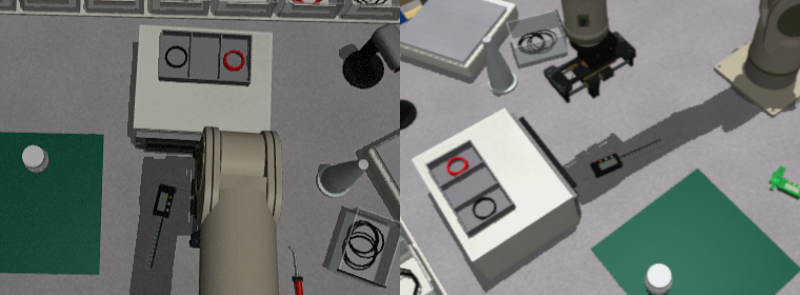

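Run:
```python
from cal import *
w=dict(np.load("w1.npz")); print("lip start",ray(w,(233,187),.1012),"now approx",.6555+.015)
job.close_job()
```

```text
lip start [ 0.48128752 -0.11818106  0.1012    ] now approx 0.6705
the job is handed in; nothing more can be done
```

The caliper is back in its foam pocket, pressed flat. The drawer went in until it met a hard stop, and I handed the job in at about 23.6 s of the 48 s allowed.

- **Which caliper:** I took the grey one on the mat. I left the green one and the larger grey one under the drawer alone.
- **Grasp:** The first grasp missed because I lifted before the slow fingers had closed. A second picture showed the caliper had not moved, and the second grasp held.
- **Caliper home:** Pressing with shut fingers met hard resistance at z = 0.0922 at the middle and at both ends of the housing. The grip-down stop agreed within about 0.5 mm. The last close picture showed it level, centred and in line. The end presses alone could have been resting on foam, so the middle press and the grip stop are the stronger evidence.
- **Drawer during pressing:** The drawer probably slid in by about 1 cm while I pressed, and was still about 0.16 m open when the caliper was home.
- **Drawer shut:** Pushing met a hard stop, with no further movement when the force rose from 27 to 32 N. By my estimate the lip travelled about 0.19 m, against the roughly 0.175 m it had been open. The final networks put the lip at x = 0.664 and 0.675, about 11 mm apart. So the pictures alone could not confirm the 4 mm limit, and I relied on the hard stop.
- **Other things:** In the final top view the jar, seal pick and cone were within about 5 pixels of where they started. I did not measure the bins. The arm was clear of everything at hand-in.

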